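# Open the latched curing fixture and hold its spring jaw back at the line

## Robot

A 6-joint arm with a two-finger parallel gripper is mounted at the origin on a cart in front of the work surface, level with it; the furniture and walls round the work are solid. World frame = base frame: x ahead of the robot, y to its left, z up, the work surface at z = 0. Lengths are in m, angles in degrees, forces in N, time in s.
With the tool pointing down it reaches from about 0.35 to 0.775 m from the base axis. Payload 7.3 kg.
Tool frame: the origin (TCP) lies at the very end of the fingers, on their centre line; the grasp point (between the pads) lies 19 mm behind it; z points along the fingers, y is the line along which they close (so a half turn about z gives the same grasp; the last joint's range is limited). The gripper opens to 92 mm and grips with 3 to 60 N. Pads are 19 mm wide; open, the fingers measure 130 mm over their backs; the gripper's body (75 mm by 190 mm) begins 47 mm behind the grasp point.
Start: joints at [67.953, 19.595, 87.324, -0, 73.075, -8.365], TCP at [0.124, 0.51, 0.227] pointing down, gripper open.
Joint ranges: [-145.02, 145.02], [-44.19, 115.74], [2.07, 154.8], [-57.11, 237.11], [16.16, 152.29], [-177.93, 177.93]. Speed limits (degrees/s): [147.25, 147.25, 180, 180, 180, 180].

## Interface

Orientations are given as [roll, pitch, yaw] about the fixed x, y, z axes, in that order (R = Rz(yaw) Ry(pitch) Rx(roll)).
In Python, from cell import arm, eyes gives the robot as it stands. The module is installed in compiled form; this text tells all that it offers.
- The arm moves only by the tool move_arm, never from a script. Its argument "rows" is a list of rows, each a list of 2 entries, a list of its own where there are three numbers: the shift along the tool's x, y, z in units of 30 mm (1.0 is 30 mm), then the turn, a rotation vector about the tool's x, y, z in units of 6 degrees (1.0 is 6 degrees). A call has 1 to 5 rows; each row shifts and turns the commanded pose from where the row before left it, along the tool's axes as they then stand; what a row does not reach is not made up. A row lasts 1/8 s, in which the tool goes at most 62.5 mm and 10.7 degrees, less where a joint would pass 70% of its speed; a pose out of reach is approached as far as the arm can. A call is refused whole if a number of a shift passes 1 or a number of a turn 1, either way. A call with a gripper value outside its range is refused whole. "fingers" is the opening, from 0 (shut) to 1 (fully open), set as the call begins (left out, the last holds). The fingers move at their own pace and stop on an object; the grip force is fixed at half the most. Time passes only in rows, so rows that do not move let the fingers close. It gives the time, the measured TCP pose, the force, the opening and the grip force at its end, in the units of the state.
- arm.get_state(): the state, without advancing time (a new reading comes with each control period).
- eyes.read_camera(name): name is "scene" or "top" or "wrist"; returns a dict with "frame" (400x640x3 uint8, red, green, blue), "fx", "fy", "cx", "cy" (pixels), "k1" (the pictures are not rectified: a ray, as slopes to the right and down, at radius r is drawn at 1 + k1 r^2 times it, then the intrinsics apply), "position" and "attitude" of the camera in the world. Camera axes: x right, y up, looking along -z (the intrinsics and any distortion apply to the point x, -y, -z); pixel columns grow to the right and rows downward; lengths in m; the calibration is good to about 2 mm. A picture is of the moment at which its call begins. There is no depth.
- arm.job_done(): hands the job in; it is judged then, once.
The state is a dict: "t": time; "q": joint angles; "qvel": joint speeds; "effort": joint torques, N m; "eef_pos": TCP position; "tcp_rot": TCP orientation; "wrist_force": force on the tool from outside, world axes, zero at the start; "torque": the same for the moment, N m; "opening": finger opening in m; "grip_force": force on a finger pad.
Only numpy, scipy, OpenCV 4.12 (cv2) and the standard library are available. Lean on these libraries where they do the work, as an engineer would, in place of code of your own. Each camera call takes 0.05 s, during which the arm holds its last target. There are 200 camera calls.

## Task

The glue in the mirror mount has set: swing the latch lever at the front of the curing fixture down clear of the cover, raise the hinged cover until it stands upright by itself, then pull the spring-loaded jaw back by its upright tab until the line scribed on its slide meets the index line on the guides. Finish while still gripping the tab and holding the jaw at the line, so that a colleague can lift the mount out; the mount stays standing in its nest, and the tools round the fixture stay where they lie.

Things in the scene. Friction and masses are not known exactly. Their poses are not given: they have to be found in the camera images.
- cure_fixture: Fixed aluminium base 140 x 120 mm, deck 16 mm above the bench. Origin: centre of its underside; own +x runs from its front (latch) to its rear (cover hinge), z up. 'At (x, y, z)' below means mm in this frame. On the deck, under the cover: two guides (x -64 to -8, |y| 13.5 to 21, top z 26) with the jaw's slide between, the mount behind the jaw, an anvil (x 44 to 54, top z 46) behind the mount.
- latch (a joint): Angle (rad) of the steel latch lever at the front, pivoted at (-73, 0, 10) about fixture y. 0: upright, its nose over the lip on the cover's front, cover locked; clear of it from 0.15. Grows as its top swings to -x (away from the cover) and down, to the stop at 1.3. Light friction; past 0.6 it falls open by itself.
- latch_tab (a point): Middle of the inner face of the latch's thumb tab (18 mm wide, z 60 to 86, leaning slightly outward); upright at (-82.5, 0, 75). The tab stands 24 mm above the cover's top (z 62), with 33 mm of bare cover between tab and cover handle, so a fingertip can push it from behind.
- cover (a joint): Angle (rad) of the black cover with amber window (138 x 114 mm, top at z 62), hinged along fixture y at its rear. 0: shut; grows as its front rises; 1.57 upright, stop at 1.75. The hinge is stiff (0.24 N m): the cover stays where it is left; lifting takes about 4 N at the handle. It cannot rise while the latch nose is over its lip.
- cover_handle (a point): Middle of the steel bar handle on the cover: round bar along fixture y, 12 mm thick and 36 mm long with flat ends, on two 8 mm posts 10 mm to either side of its middle, its axis 24 mm above the cover's top. Shut, it lies at (-42, 0, 86): 108 mm in front of the hinge axis and 44 mm above it. It can be pinched across its two ends or across its thickness.
- cover_hinge (a point): Point on the cover's hinge axis (axis along fixture y), at (66, 0, 42).
- jaw: Spring-loaded steel jaw with its slide, moving along fixture x. Origin: foot of its pull tab, on the slide's top; closed at (-40, 0, 24); axes as the fixture's. Pulled toward -x (to the front); the return spring pushes it onto the mount with 4 N closed, 6.7 N at the line (150 N/m). Travel to the line 18 mm, to the end stop 27 mm. Let go, it snaps shut.
- jaw_tab (a point): Where to grip the jaw's upright pull tab: 24 mm above the slide, 48 mm above the bench, 22 mm above the tops of the guides on either side. The dark steel tab is 16 mm wide (fixture y), 9 mm thick (fixture x) and stands from the slide's top (z 24) up to z 54; the jaw block begins 31 mm behind it.
- jaw_line (a point): Middle of the dark line scribed across the slide's top, 31 mm behind the middle of the tab; closed at (-9, 0, 24).
- index_line (a point): Middle between the two halves of the dark index line across the tops of the guides, at (-27, 0, 26), axes as the fixture's. The jaw is at the line when jaw_line lies at this point along fixture x.
- mount: Loose kinematic mirror mount, 36 x 36 x 36 mm, standing in the nest between jaw and anvil. Origin: centre of its underside.
- nest (a point): Centre of the nest floor, where the middle of the mount's underside belongs: at (26, 0, 16).
- uv_torch: Black pen torch, 86 mm long, lying to the left of the fixture. Not to be disturbed. Origin: centre of its underside.
- tweezers: Steel tweezers, 130 mm long, lying to the left of the fixture. Not to be disturbed.
- syringe: Glue syringe, 112 mm long, lying to the right of the fixture. Not to be disturbed.
- glue_vial: Amber vial, 23 mm across and 52 mm high, standing to the left behind. Not to be disturbed.
Mind the look-alikes: they are no part of the job. What is meant by the cure_fixture is not brown, and is the larger of those in its own colour.

How it is judged:
By the outcome, as a careful person would: the job done as asked, in the order asked, and still so for the second after the job is handed in, while the arm keeps its last pose, push and grip.
It also fails if it takes over 51 s, if anything falls off the work surface, if the arm or the gripper's body presses on something with over 40 N, if the wrist force passes 120 N, or if a joint passes its speed limit or range.

## Working session

There is one attempt and no reset: what is moved stays moved. The work goes in short steps, Python scripts to look and compute and a tool call to move; the robot and the scene stay as the last step left them, time stands still between calls to the robot, and variables do not carry over. Pictures are saved under pics/ and viewed, at most 10 in all, crops included, and the job is handed in when it is done.

Besides the shell and the picture viewer there is one more tool, called after "Request:" as name(argument=value, ...) on one line, values as JSON. move_arm: Moves the arm, as the interface text tells. Its arguments: {"type":"object","properties":{"rows":{"type":"array"},"fingers":{"type":"number"}},"required":["rows"]}

```bash
mkdir -p pics; cat > h.py <<'E'
import numpy as np, cv2
from scipy.spatial.transform import Rotation as R
from cell import arm, eyes
def att(c):
    a=np.array(c["attitude"],float)
    return a if a.shape==(3,3) else (R.from_quat(a).as_matrix() if a.size==4 else R.from_euler('xyz',a,degrees=True).as_matrix())
def ray(c,u,v):
    d=np.array([(u-c["cx"])/c["fx"],(v-c["cy"])/c["fy"]]); s=d.copy()
    for _ in range(20): s=d/(1+c["k1"]*(s@s))
    return np.array(c["position"]),att(c)@np.array([s[0],-s[1],-1])
def onz(c,u,v,z):
    p,d=ray(c,u,v); return p+d*(z-p[2])/d[2]
def proj(c,P):
    q=att(c).T@(np.array(P)-np.array(c["position"])); s=np.array([q[0],-q[1]])/-q[2]
    s=s*(1+c["k1"]*(s@s)); return s*[c["fx"],c["fy"]]+[c["cx"],c["cy"]]
def snap(n,f):
    c=eyes.read_camera(n); cv2.imwrite(f"pics/{f}.png",c["frame"][:,:,::-1]); return c
E
python3 - <<'E'
from h import *
import pickle
s=arm.get_state();print(s)
for n in("scene","top"):
    c=snap(n,n+"0");print({k:v for k,v in c.items() if k!="frame"});pickle.dump(c,open(n+".pkl","wb"))
a=[cv2.imread(f"pics/{n}0.png") for n in("scene","top")]
cv2.imwrite("pics/a.png",cv2.resize(np.vstack(a),(640,800))[:, :])
E
```

```text
{'t': 0.0, 'q': array([ 6.79517786e+01,  1.96364982e+01,  8.73780955e+01, -7.44066822e-04,
        7.30731736e+01, -8.36432574e+00]), 'qvel': array([-0.01221737,  0.02741449,  0.00325648, -0.06809178, -0.05557574,
       -0.07971641]), 'effort': array([-3.14545950e-04, -4.31237483e+01, -2.44217420e+01,  7.16686388e-02,
        5.59272605e-02, -9.94235324e-05]), 'eef_pos': array([0.12401685, 0.50972313, 0.22603913]), 'tcp_rot': array([-1.79913063e+02, -1.20633155e-02,  1.66316312e+02]), 'wrist_force': array([ 0.64066859, -0.06348608,  0.17918241]), 'torque': array([-0.01072468, -0.00129467, -0.0099821 ]), 'grip_force': 0.0, 'opening': 0.0917007089370068}
{'fx': 410.2373781775035, 'fy': 410.2373781775035, 'cx': 317.3128762454404, 'cy': 196.52162007499348, 'k1': -0.09054583912251926, 'position': array([ 0.15240952, -0.32754638,  0.64094102]), 'attitude': array([ 49.41445044,   0.34564064, -43.14703897])}
{'fx': 451.9830835999225, 'fy': 451.9830835999225, 'cx': 316.4393954773041, 'cy': 202.38749904057545, 'k1': -0.025045667411516953, 'position': array([0.44953646, 0.15997768, 1.03747896]), 'attitude': array([ 8.79810791e+00, -4.91805865e-02, -8.89387775e+01])}
```

View pics/top0.png

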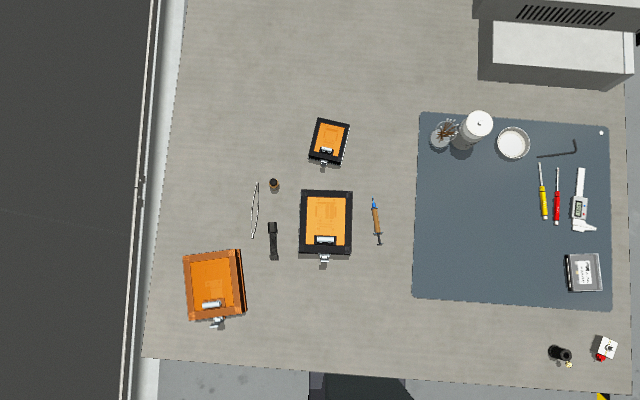

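View pics/scene0.png

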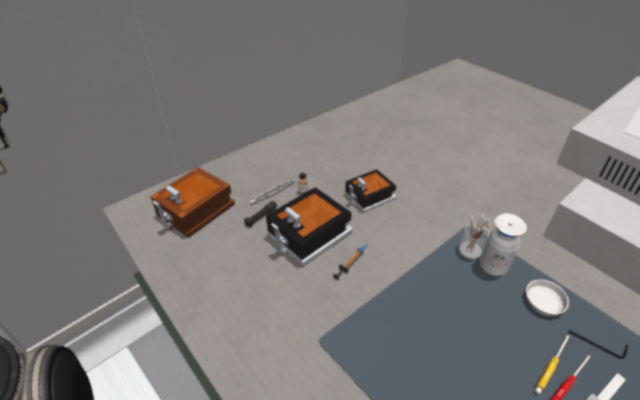

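Candidates: the brown fixture at top (214,285), a small black one at (329,142) and a large black one at (326,223). The description (not brown, larger in its colour) picks the large black one. Next I measure it and check it in a crop.

```bash
python3 - <<'E'
from h import *
import pickle
c=pickle.load(open("top.pkl","rb"));f=c["frame"].astype(int)
hsv=cv2.cvtColor(c["frame"],cv2.COLOR_RGB2HSV)
m=(((f.max(2)<60)|((hsv[:,:,0]<25)&(hsv[:,:,1]>120)))*255).astype(np.uint8)
m[:, :290]=0;m[:,362:]=0;m[:180]=0;m[275:]=0
m=cv2.morphologyEx(m,cv2.MORPH_OPEN,np.ones((3,3)))
k=max(cv2.findContours(m,0,2)[0],key=cv2.contourArea)
b=cv2.boxPoints(cv2.minAreaRect(k));print(b)
W=np.array([onz(c,u,v,.062) for u,v in b]);print(W, W.mean(0),[np.linalg.norm(W[i]-W[i-1]) for i in range(4)])
s=pickle.load(open("scene.pkl","rb"))
A=cv2.resize(c["frame"][180:270,285:375],(600,600),interpolation=2)
cv2.imwrite("pics/crop.png",A[:,:,::-1])
B=cv2.resize(s["frame"][180:265,255:365],(776,600),interpolation=2)
cv2.imwrite("pics/crops.png",B[:,:,::-1])
E
```

```text
[[298.48773 252.9282 ]
 [300.3083  189.20879]
 [352.1231  190.68922]
 [350.30255 254.40865]]
[[0.48997976 0.19844607 0.062     ]
 [0.62909669 0.19786197 0.062     ]
 [0.62792322 0.08416847 0.062     ]
 [0.48887045 0.08715792 0.062     ]] [0.55896753 0.14190861 0.062     ] [np.float64(0.11129367765070113), np.float64(0.13911815312456927), np.float64(0.11369956079565217), np.float64(0.13908490193783268)]
```

View pics/crop.png

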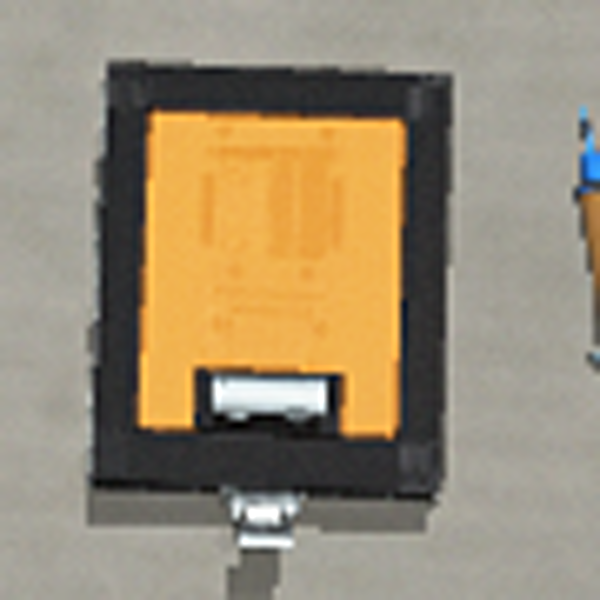

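View pics/crops.png

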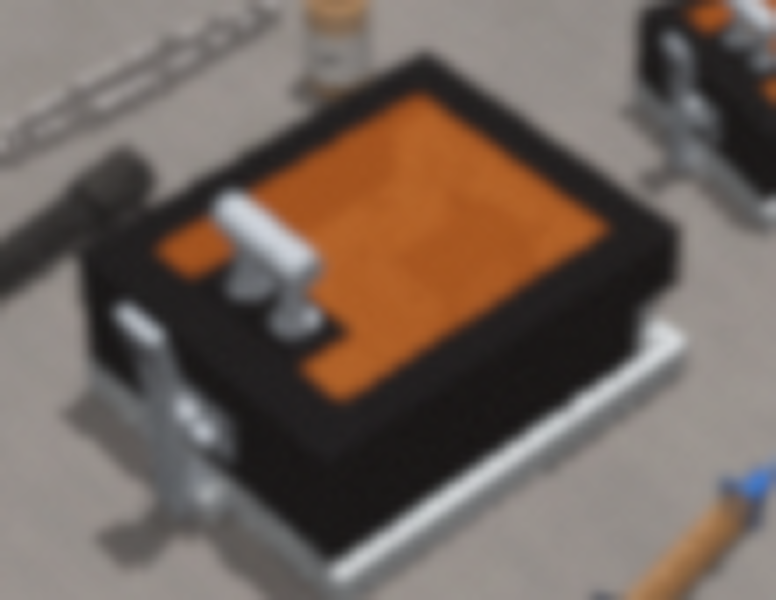

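The crops confirm the large black fixture. The handle is near top pixel (325.5,239), the latch tab is near (325,260) in front, and the base is aluminium. I'm moving above it.

Request:
move_arm(rows=[[[-1,-0.7,0],[0,0,-0.45]],[[-1,-0.8,0],[0,0,-0.45]],[[-1,-0.9,0],[0,0,-0.45]],[[-1,-0.9,0],[0,0,-0.45]],[[-1,-1,0],[0,0,-0.45]]])

```text
t: 0.72
eef_pos: [0.2553, 0.3599, 0.2265]
tcp_rot: [-180.0, -0.0, 179.9]
wrist_force: [0.6, 0.9, 0.0]
opening: 0.0919
grip_force: 0.0
```

Request:
move_arm(rows=[[[-1,-1,0],[0,0,0]],[[-1,-1,0],[0,0,0]],[[-1,-1,0],[0,0,0]],[[-1,-1,0],[0,0,0]],[[-1,-1,0],[0,0,0]]])

```text
t: 1.35
eef_pos: [0.4049, 0.2094, 0.2265]
tcp_rot: [-180.0, -0.0, 179.8]
wrist_force: [0.7, -0.1, 0.4]
opening: 0.0919
grip_force: 0.0
```

Request:
move_arm(rows=[[[-0.3,-1,0],[0,0,0]],[[-0.2,-1,0],[0,0,0]],[[0,-0.5,0],[0,0,0]],[[0,0,0],[0,0,0]]], fingers=0)

```text
t: 1.85
eef_pos: [0.4187, 0.1352, 0.2267]
tcp_rot: [180.0, -0.0, 179.7]
wrist_force: [1.0, 0.1, -0.6]
opening: 0.0564
grip_force: 0.0
```

```bash
python3 - <<'E'
from h import *
import pickle
s=arm.get_state();print(s["t"],s["eef_pos"],s["tcp_rot"],s["opening"])
c=snap("wrist","w1");print({k:v for k,v in c.items() if k!="frame"});pickle.dump(c,open("w1.pkl","wb"))
E
```

```text
1.85 [0.41874736 0.13518734 0.22665521] [ 1.79982064e+02 -2.00722427e-02  1.79725139e+02] 0.05639091083610377
{'fx': 293.7762326818161, 'fy': 293.7762326818161, 'cx': 320.0203006536303, 'cy': 196.62910084809738, 'k1': -0.03492402000926577, 'position': array([0.33404734, 0.13553707, 0.38494704]), 'attitude': array([-1.81056860e+01, -2.00348614e-02,  8.97443330e+01])}
```

View pics/w1.png

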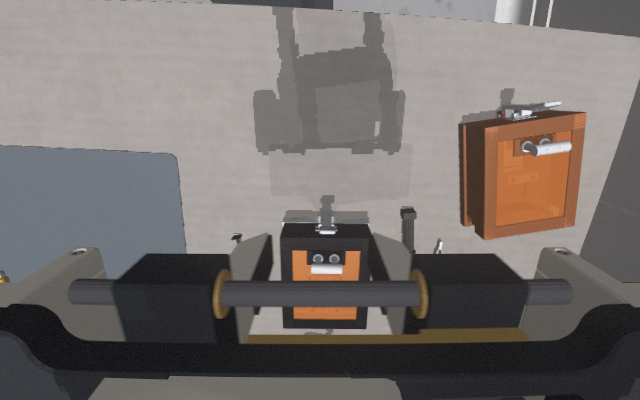

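The wrist view shows the fixture at (325,275): cover handle at (326,270), latch at (327,222), cover front corners near (282,223) and (369,223). I combine these with the top view.

```bash
python3 - <<'E'
from h import *
import pickle
w=pickle.load(open("w1.pkl","rb"));t=pickle.load(open("top.pkl","rb"))
g=w["frame"].astype(int).max(2)
for r in (228,233,245): print(r,g[r,274:292],g[r,362:378])
for c in (290,300,355,362): print(c,g[214:232,c], g[320:334,c])
def cen(c,box,thr=150):
    u0,u1,v0,v1=box;f=c["frame"][v0:v1,u0:u1].astype(int);m=(f.min(2)>thr);ys,xs=np.nonzero(m);return xs.mean()+u0,ys.mean()+v0,xs.min()+u0,xs.max()+u0,ys.min()+v0,ys.max()+v0
h=cen(w,(300,350,264,278));print("wh",h,onz(w,h[0],h[1],.089))
h2=cen(t,(312,340,233,247));print("th",h2,onz(t,h2[0],h2[1],.089))
p,d=ray(w,*h[:2]);q,e=ray(t,*h2[:2])
A=np.c_[d,-e];x=np.linalg.lstsq(A,q-p,rcond=None)[0];print("tri",p+d*x[0],q+e*x[1])
# top cover corners from crop
for u,v in((107,63),(452,75),(437,497),(92,482)): print(onz(t,285+u/6.667-.5,180+v/6.667-.5,.062))
L=(285+266/6.667,180+541/6.667);print("latchtop",onz(t,*L,.086))
E
```

```text
228 [169 170 172 171 171 170 172 154 105  45  45  41  47  44  49  44  44  47] [ 50  44  42  44  44  44  50 121 168 174 170 171 172 173 169 172]
233 [170 169 170 169 168 168 142  75  43  48  44  45  47  45  40  39  42  43] [ 42  43  39  44  45  44  45  46  48 119 145 129 117 117 130 145]
245 [170 168 170 170 171 141  75  59  59  59  56  55  59  57  58  58  55  56] [57 60 59 59 59 57 48 48 43 44 42 49 46 52 64 90]
290 [123 121 122 114 112 108 111 111 130  64  47  44  42  47  44  44  42  44] [ 47  49  50  49  49  52  52  43  97 164 170 172 170 166]
300 [118 122 123 113 112 106 110 116 159  70  50  46  43  46  45  43  44  39] [ 45  42  46  45  46  42  41  39  92 158 166 166 167 165]
355 [121 119 120 121 122 112 109 113 110 102  54  43  44  45  45  44  44  42] [ 53  46  45  46  46  44  43  47  46 164 171 171 168 171]
362 [117 118 119 120 117  99 110 113 112 100  55  45  46  46  50  47  43  46] [ 46  51  49  47  47  47  43  44  45 148 168 164 166 165]
wh (np.float64(326.13492063492066), np.float64(269.48809523809524), np.int64(311), np.int64(342), np.int64(265), np.int64(273)) [0.5194646  0.14188261 0.089     ]
th (np.float64(325.0), np.float64(238.92592592592592), np.int64(317), np.int64(333), np.int64(237), np.int64(242)) [0.51911854 0.14249234 0.089     ]
tri [0.51912541 0.141871   0.08954138] [0.51907992 0.14250205 0.08952641]
[0.62968462 0.19734738 0.062     ]
[0.6277962  0.08378702 0.062     ]
[0.48963455 0.0877131  0.062     ]
[0.49239148 0.19890978 0.062     ]
latchtop [0.47292865 0.14192031 0.086     ]
```

Handle found at (0.519, 0.142, 0.0895), and both views agree with the stated height of 86 mm. Fixture centre is ≈ (0.561, 0.1415), yaw ≈ −1°. Now into the gap behind the latch tab.

Request:
move_arm(rows=[[[-0.9,0.1,0],[0,0,0.12]],[[-0.9,0.1,0],[0,0,0]],[[-0.75,0.05,0.5],[0,0,0]],[[0,0,1],[0,0,0]],[[0,0,1],[0,0,0]]], fingers=0)

```text
t: 2.52
eef_pos: [0.4955, 0.1436, 0.1508]
tcp_rot: [180.0, 0.0, 179.2]
wrist_force: [0.1, -0.1, 0.4]
opening: 0.0026
grip_force: 0.0
```

Request:
move_arm(rows=[[[0,0,0.9],[0,0,0]],[[0,0,0.8],[0,0,0]],[[0,0,0.3],[0,0,0]],[[0,0,0],[0,0,0]]])

```text
t: 3.02
eef_pos: [0.4954, 0.1428, 0.0916]
tcp_rot: [180.0, -0.0, 179.1]
wrist_force: [-0.0, 0.2, 0.2]
opening: 0.0007
grip_force: 0.0
```

Request:
move_arm(rows=[[[0,0,0.5],[0,0,0]],[[0,0,0.25],[0,0,0]],[[0.15,0,0],[0,0,0]],[[0.25,0,0],[0,0,0]],[[0.25,0,0],[0,0,0]]])

```text
t: 3.65
eef_pos: [0.4756, 0.1425, 0.0695]
tcp_rot: [180.0, 0.0, 179.1]
wrist_force: [0.5, 0.1, -0.1]
opening: 0.0007
grip_force: 0.0
```

Request:
move_arm(rows=[[[0.3,0,0.1],[0,0,0]],[[0.3,0,0.2],[0,0,0]],[[0.3,0,0.2],[0,0,0]],[[0.3,0,0.2],[0,0,0]],[[0.3,0,0],[0,0,0]]])

```text
t: 4.28
eef_pos: [0.4301, 0.1431, 0.0476]
tcp_rot: [-180.0, -0.1, 179.1]
wrist_force: [0.4, 0.2, -0.2]
opening: 0.0006
grip_force: 0.0
```

Request:
move_arm(rows=[[[0.3,0,0],[0,0,0]],[[0.2,0,0],[0,0,0]],[[0,0,0],[0,0,0]],[[0,0,0],[0,0,0]]])

```text
t: 4.78
eef_pos: [0.4166, 0.1435, 0.0484]
tcp_rot: [180.0, 0.1, 179.1]
wrist_force: [0.0, 0.7, 0.5]
opening: 0.0003
grip_force: 0.0
```

```bash
python3 - <<'E'
from h import *
import pickle
c=snap("scene","s2");t=snap("top","t2")
B=cv2.resize(c["frame"][170:280,235:375],(640,500),interpolation=2)
cv2.imwrite("pics/s2c.png",B[:,:,::-1])
E
```

```text
(no output)
```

View pics/s2c.png

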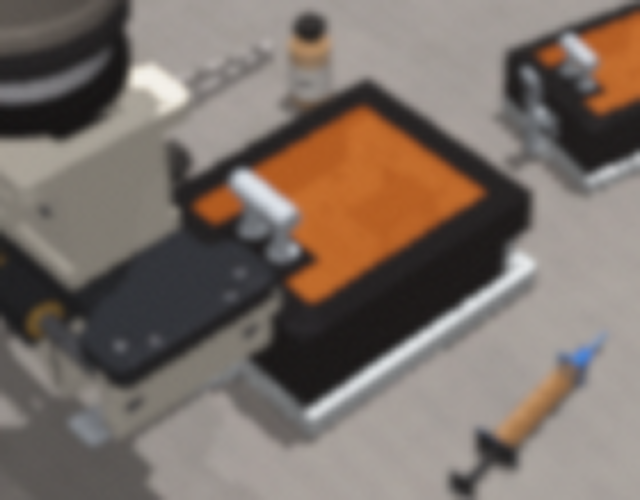

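The picture shows the gripper in front of the fixture hiding the latch, with the cover still shut and the tools undisturbed. I back up and check the latch numerically in the wrist view.

Request:
move_arm(rows=[[[0,0,-1],[0,0,0]],[[0,0,-1],[0,0,0]],[[0,0,-1],[0,0,0]],[[0,0,-1],[0,0,0]],[[-0.5,0,-0.5],[0,0,0]]], fingers=0.65)

```text
t: 5.5
eef_pos: [0.4313, 0.1433, 0.1849]
tcp_rot: [180.0, 0.1, 179.1]
wrist_force: [1.1, 0.6, 0.0]
opening: 0.0456
grip_force: 0.0
```

```bash
python3 - <<'E'
from h import *
c=snap("wrist","w3");print(arm.get_state()["eef_pos"])
# latch tab predicted: upright vs open at 1.3
o=np.array([.561,.1415]);ex=np.array([np.cos(-.017),np.sin(-.017)])
f=lambda x,z:np.r_[o+ex*x,z]
print(proj(c,f(-82.5e-3,.075)),proj(c,f(-.138,.018)),proj(c,f(-.042,.086)))
s=snap("scene","s3");print(proj(s,f(-82.5e-3,.075)),proj(s,f(-.138,.018)))
B=np.hstack([cv2.resize(s["frame"][180:280,235:335],(400,400)),cv2.resize(c["frame"][120:280,240:400],(400,400))])
cv2.imwrite("pics/ws3.png",B[:,:,::-1])
E
```

```text
[0.43442428 0.14333833 0.18637353]
[320.23398064 237.97142174] [320.27477115 171.14051514] [320.1638067 278.7493873]
[276.07589797 228.21234937] [256.02036776 262.0225138 ]
```

View pics/ws3.png

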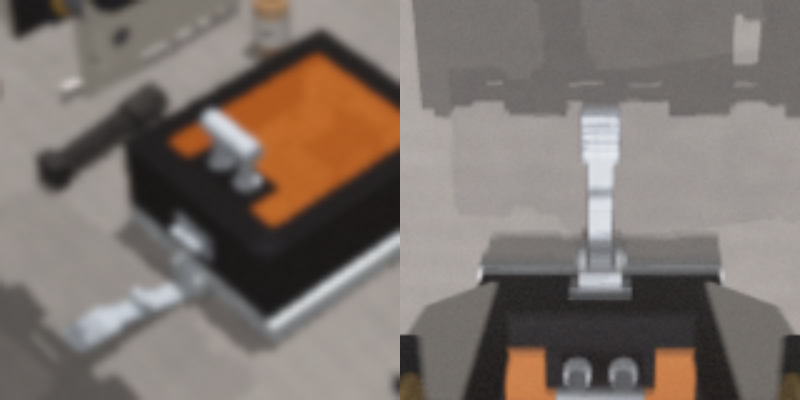

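The latch is fully down: it lies flat in front, about (320,170) in the wrist view. Next, grip the handle across its ends.

Request:
move_arm(rows=[[[-1,0,0],[0,0,0]],[[-1,-0.04,0],[0,0,0]],[[-0.8,0,0.5],[0,0,0]],[[0,0,1],[0,0,0]],[[0,0,1],[0,0,0]]])

```text
t: 6.22
eef_pos: [0.5143, 0.1405, 0.1062]
tcp_rot: [-180.0, -0.1, 179.1]
wrist_force: [0.3, -0.4, -0.2]
opening: 0.0595
grip_force: 0.0
```

Request:
move_arm(rows=[[[0,0,0.8],[0,0,0]],[[0,0,0.4],[0,0,0]],[[0,0,0],[0,0,0]]])

```text
t: 6.6
eef_pos: [0.5143, 0.1406, 0.0713]
tcp_rot: [-180.0, -0.1, 179.1]
wrist_force: [-0.4, -0.6, 0.6]
opening: 0.0599
grip_force: 0.0
```

Request:
move_arm(rows=[[[-0.15,0.05,0],[0,0,0]],[[0,0,0],[0,0,0]]])

```text
t: 6.85
eef_pos: [0.5206, 0.1423, 0.0732]
tcp_rot: [180.0, 0.1, 179.1]
wrist_force: [-0.1, -0.5, 0.2]
opening: 0.0598
grip_force: 0.0
```

Request:
move_arm(rows=[[[0,0,0],[0,0,0]],[[0,0,0],[0,0,0]],[[0,0,0],[0,0,0]],[[0,0,0],[0,0,0]]], fingers=0)

```text
t: 7.35
eef_pos: [0.5195, 0.1417, 0.0723]
tcp_rot: [-180.0, -0.0, 179.1]
wrist_force: [-0.8, -3.5, 2.0]
opening: 0.0353
grip_force: 30.0
```

Request:
move_arm(rows=[[[-0.15,0,-0.3],[0,0,0]],[[-0.16,0,-0.3],[0,0,0]],[[-0.2,0,-0.27],[0,0,0]],[[-0.21,0,-0.27],[0,0,0]],[[0,0,0],[0,0,0]]])

```text
t: 7.98
eef_pos: [0.5421, 0.1413, 0.1076]
tcp_rot: [-180.0, 0.1, 179.1]
wrist_force: [-1.8, -5.8, 0.4]
opening: 0.0353
grip_force: 30.0
```

Request:
move_arm(rows=[[[-0.25,0,-0.23],[0,0,0]],[[-0.25,0,-0.23],[0,0,0]],[[-0.28,0,-0.19],[0,0,0]],[[-0.29,0,-0.18],[0,0,0]],[[-0.31,0,-0.14],[0,0,0]]])

```text
t: 8.6
eef_pos: [0.5821, 0.1406, 0.1359]
tcp_rot: [-180.0, -0.1, 179.1]
wrist_force: [-3.8, -5.3, -2.6]
opening: 0.0353
grip_force: 30.0
```

Request:
move_arm(rows=[[[-0.31,0,-0.12],[0,0,0]],[[-0.33,0,-0.09],[0,0,0]],[[-0.33,0,-0.06],[0,0,0]],[[-0.34,0,-0.03],[0,0,0]],[[-0.34,0,0],[0,0,0]]])

```text
t: 9.22
eef_pos: [0.6322, 0.1398, 0.1457]
tcp_rot: [-180.0, -0.0, 179.1]
wrist_force: [-3.9, -6.0, 0.6]
opening: 0.0353
grip_force: 30.0
```

Request:
move_arm(rows=[[[-0.34,0,0.03],[0,0,0]],[[-0.33,0,0.05],[0,0,0]],[[-0.33,0,0.09],[0,0,0]],[[-0.32,0,0.11],[0,0,0]],[[0,0,0],[0,0,0]]])

```text
t: 9.85
eef_pos: [0.6734, 0.1391, 0.1376]
tcp_rot: [-180.0, 0.2, 179.1]
wrist_force: [0.6, -6.1, 1.9]
opening: 0.0351
grip_force: 30.0
```

Request:
move_arm(rows=[[[-0.1,0,0.04],[0,0,0]],[[0,0,0],[0,0,0]]])

```text
t: 10.1
eef_pos: [0.6757, 0.1391, 0.1367]
tcp_rot: [-180.0, 0.2, 179.1]
wrist_force: [1.3, -4.8, 3.6]
opening: 0.0358
grip_force: 30.0
```

Request:
move_arm(rows=[[[0,0,0],[0,0,0]],[[0,0,0],[0,0,0]],[[0,0,0],[0,0,0]]], fingers=0.65)

```text
t: 10.48
eef_pos: [0.6746, 0.1403, 0.1351]
tcp_rot: [180.0, 0.0, 179.1]
wrist_force: [0.1, -0.4, 0.2]
opening: 0.0585
grip_force: 0.0
```

Request:
move_arm(rows=[[[0,0,-0.7],[0,0,0]],[[0,0,-1],[0,0,0]],[[0,0,-1],[0,0,0]],[[0,0,-0.6],[0,0,0]],[[0,0,0],[0,0,0]]])

```text
t: 11.1
eef_pos: [0.6753, 0.14, 0.2356]
tcp_rot: [180.0, 0.2, 179.1]
wrist_force: [-0.0, -1.0, -0.6]
opening: 0.0596
grip_force: 0.0
```

```bash
python3 - <<'E'
from h import *
c=snap("scene","s4");print(arm.get_state()["eef_pos"])
B=cv2.resize(c["frame"][120:280,235:435],(750,600),interpolation=2)
cv2.imwrite("pics/s4c.png",B[:,:,::-1])
E
```

```text
[0.67470988 0.1399269  0.23398555]
```

View pics/s4c.png

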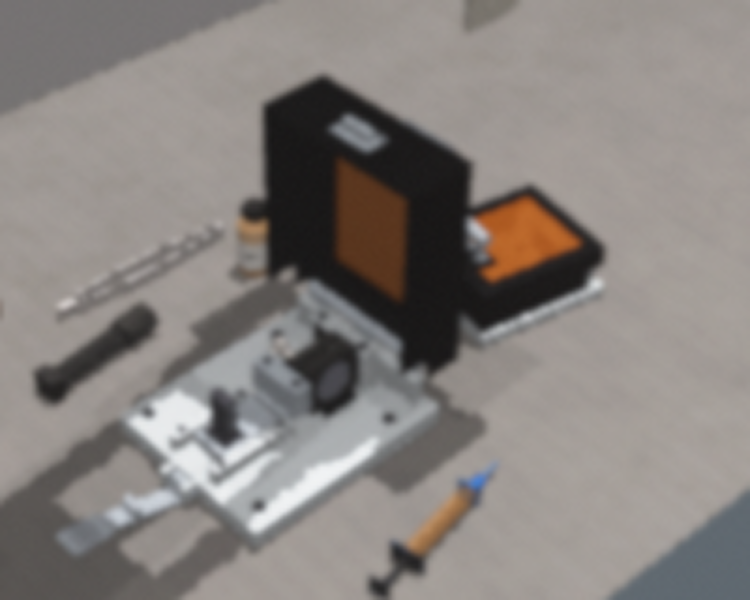

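The cover stands upright at crop (370,220), with the mount in its nest and the tools untouched. The dark jaw tab is at crop (220,410), about scene pixel (294,229). I measure the tab and the lines while moving over.

Request:
move_arm(rows=[[[1,0,0],[0,0,0]],[[1,0,0],[0,0,0]],[[1,0,0],[0,0,0]],[[1,0,0],[0,0,0]],[[1,0,0],[0,0,0]]])

```text
t: 11.78
eef_pos: [0.5229, 0.1421, 0.2324]
tcp_rot: [-180.0, -0.1, 179.1]
wrist_force: [0.7, 0.5, -0.0]
opening: 0.0599
grip_force: 0.0
```

```bash
python3 - <<'E'
from h import *
s=arm.get_state();print(s["t"],s["eef_pos"])
sc=cv2.imread("pics/s4.png")
c=eyes.read_camera("scene")
print("tabtop",onz(c,293.1,226.1,.054))
w=snap("wrist","w5")
o=np.array([.561,.1415]);ex=np.array([np.cos(-.017),np.sin(-.017)])
f=lambda x,z:np.r_[o+ex*x,z]
for n,p in dict(tab=f(-.04,.054),foot=f(-.04,.024),idx=f(-.027,.026),jl=f(-.009,.024)).items(): print(n,proj(w,p))
B=cv2.resize(w["frame"][200:400,220:420],(600,600),interpolation=2)
cv2.imwrite("pics/w5c.png",B[:,:,::-1])
E
```

```text
11.775 [0.52292943 0.14205426 0.23244345]
tabtop [0.51959779 0.14128101 0.054     ]
tab [319.88336391 178.02921609]
foot [319.8969211  172.27066295]
idx [319.87294428 182.49707752]
jl [319.84279832 195.36726848]
```

View pics/w5c.png

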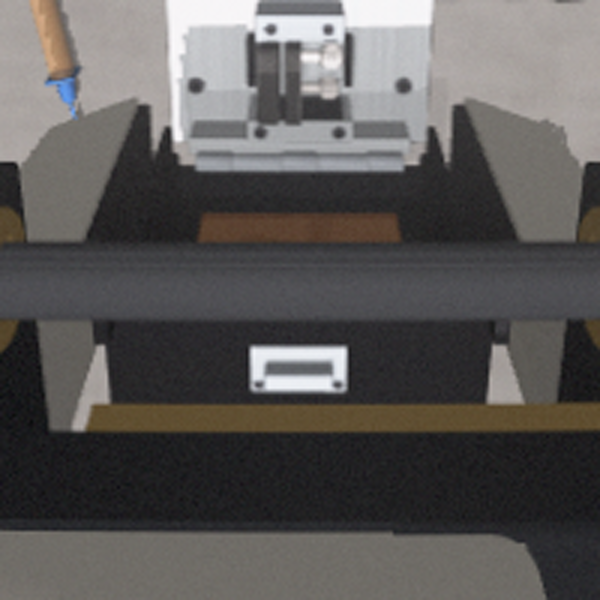

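The crop shows the mount standing at (300,80) between jaw and anvil, centred on column 320 as predicted. The tab is just above the crop, so I measure it by profiles.

```bash
python3 - <<'E'
from h import *
w=eyes.read_camera("wrist");g=cv2.cvtColor(w["frame"],cv2.COLOR_RGB2GRAY).astype(int)
print("rows160-205")
for c in (304,306,308,310,316,320,324,330,332,334,336): print(c,g[160:206,c])
print(g[176,304:338])
E
```

```text
rows160-205
304 [230 245 246 246 245 246 245 246 246 246 246 246 245 245 245 246 246 246
 246 246 242 181 210 244 246 246 246 246 245 243 228 219 226 241 244 239
 241 245 245 241 237 233 226 231 235 235]
306 [177 239 246 245 246 245 245 246 246 246 246 245 245 243 240 245 246 246
 246 245 242 176 199 243 246 246 245 246 244 209 130  90 105 201 244 235
 224 229 191 125 110 111 107 186 236 239]
308 [230 236 237 236 235 236 235 236 237 236 231 230 229 234 235 235 235 234
 233 234 227 183 186 229 231 231 233 232 234 221 199 190 201 236 245 232
 180 176 150 115 111 110 111 190 236 240]
310 [190 150 197 229 230 232 233 233 232 232 232 228 227 226 223 224 224 223
 223 222 221 222 222 219 220 223 220 218 217 212 216 213 210 200 139 138
 153 156 134 112 111 112 108 187 236 225]
316 [179 139 204 219 177 133  98  89  81  80  75  78  82  86 106 117 119 117
 118 112 187 239 242 242 242 241 242 241 241 241 242 241 241 237 161 202
 197 169 144 114 109 109 108 183 236 237]
320 [187 142 203 218 174 134  98  88  83  76  77  76  76  85 106 121 119 119
 116 112 183 237 241 240 240 240 240 240 240 240 24
[... 462 characters left out ...]
45 246 245 245 246 246 246 246 244 243 239 238 232 239 240 241
 242 242 238 171 192 238 242 243 242 243 240 201 136 106 118 211 244 233
 183 177 155 115 112 111 109 180 234 236]
334 [177 239 246 246 245 245 246 246 246 246 246 245 246 245 246 246 246 246
 246 246 243 175 196 243 245 246 246 246 246 238 183 129 162 224 244 238
 242 245 238 219 208 196 168 186 222 225]
336 [231 232 232 233 244 246 246 246 245 245 246 246 246 245 245 246 246 246
 245 245 243 230 235 243 244 245 243 243 240 241 243 243 243 238 237 239
 245 245 245 246 246 246 246 245 245 246]
[246 246 246 242 235 223 224 220 145 112 111 118 119 119 117 121 119 121
 117 119 115 109 121 175 231 223 212 233 240 246 246 246 246 245]
```

Index line (row 181.3) and jaw line (row 194.5) sit 13 px apart, which matches 18 mm. Tab centre ≈ (0.5195, 0.142). Descending.

Request:
move_arm(rows=[[[0.1,0,1],[0,0,0]],[[0,0,1],[0,0,0]],[[0,0,1],[0,0,0]],[[0,0,1],[0,0,0]],[[0,0,1],[0,0,0]]], fingers=0.5)

```text
t: 12.55
eef_pos: [0.5223, 0.142, 0.082]
tcp_rot: [180.0, -0.0, 179.1]
wrist_force: [-0.3, 0.8, 0.2]
opening: 0.0459
grip_force: 0.0
```

Request:
move_arm(rows=[[[0,0,0.7],[0,0,0]],[[0,0,0.5],[0,0,0]],[[0,0,0.3],[0,0,0]],[[0,0,0],[0,0,0]]])

```text
t: 13.05
eef_pos: [0.5217, 0.142, 0.0385]
tcp_rot: [-180.0, -0.0, 179.1]
wrist_force: [-0.2, -0.8, -0.2]
opening: 0.0459
grip_force: 0.0
```

Request:
move_arm(rows=[[[0.07,0,0.24],[0,0,0]],[[0,0,0],[0,0,0]],[[0,0,0],[0,0,0]]])

```text
t: 13.42
eef_pos: [0.5198, 0.1422, 0.0321]
tcp_rot: [180.0, 0.0, 179.1]
wrist_force: [0.3, 0.4, 0.4]
opening: 0.0457
grip_force: 0.0
```

Request:
move_arm(rows=[[[0,0,0],[0,0,0]],[[0,0,0],[0,0,0]],[[0,0,0],[0,0,0]],[[0,0,0],[0,0,0]],[[0,0,0],[0,0,0]]], fingers=0)

```text
t: 14.05
eef_pos: [0.5196, 0.1417, 0.0318]
tcp_rot: [-180.0, -0.0, 179.1]
wrist_force: [-0.4, -4.0, 1.7]
opening: 0.0156
grip_force: 30.0
```

```bash
python3 - <<'E'
from h import *
s=arm.get_state();print(s["eef_pos"],s["opening"],s["grip_force"])
w=snap("wrist","w6");g=cv2.cvtColor(w["frame"],cv2.COLOR_RGB2GRAY).astype(int)
o=np.array([.5595,.1417]);ex=np.array([np.cos(-.017),np.sin(-.017)])
f=lambda x,y,z:np.r_[o+ex*x+np.array([-ex[1],ex[0]])*y,z]
for n,p in dict(idxL=f(-.027,.017,.026),idxR=f(-.027,-.017,.026),jl=f(-.009,0,.024),jl2=f(-.009,.01,.024)).items():
    u=proj(w,p);print(n,u);i,j=int(round(u[0])),int(round(u[1]))
    if 0<=i<640:print(max(j-14,0),g[max(j-14,0):j+16,i])
t=snap("top","t6")
B=np.hstack([cv2.resize(w["frame"][180:330,245:395],(400,400)),cv2.resize(t["frame"][180:280,275:375],(400,400))])
cv2.imwrite("pics/fin.png",B[:,:,::-1])
E
```

```text
[0.51958585 0.14166892 0.0317629 ] 0.015640349883876397 30.00014305114746
idxL [347.81530722 262.40795161]
248 [110 112 110 110 110 112 109 110 108 108 106 109 109 106 109 110 108 109
 107 106 108 102 103  92  90  83  82  77  80  76]
idxR [294.30746718 262.32326647]
248 [109 110 108 108 108 108 108 108 109 105 107 107 109 107 109 109 107 107
 109 108 109 109 107 105 107 109 108 108 104 109]
jl [320.97828598 284.66166018]
271 [ 65  66  66  65  63  62  92 223 220 170  46  50  59  67  69  64  68  72
  67  72  76  76  75  77  79  82  80  81  81  79]
jl2 [336.08814957 284.67698485]
271 [38 33 35 31 38 36 39 37 39 38 48 52 56 63 66 58 60 71 68 69 73 71 76 77
 78 81 80 79 79 80]
```

Tab gripped (15.6 mm, 30 N). Pulling 18 mm: target TCP x ≈ 0.5016.

Request:
move_arm(rows=[[[0.15,0,0],[0,0,0]],[[0.15,0,0],[0,0,0]],[[0.15,0,0],[0,0,0]],[[0.15,0,0],[0,0,0]],[[0,0,0],[0,0,0]]])

```text
t: 14.78
eef_pos: [0.5032, 0.142, 0.0318]
tcp_rot: [-180.0, 0.2, 179.1]
wrist_force: [5.8, -5.8, -5.2]
opening: 0.0155
grip_force: 30.0
```

Request:
move_arm(rows=[[[0,0,0],[0,0,0]],[[0,0,0],[0,0,0]]])

```text
t: 15.02
eef_pos: [0.5034, 0.1419, 0.0318]
tcp_rot: [-180.0, 0.2, 179.1]
wrist_force: [5.7, -5.1, -4.2]
opening: 0.0155
grip_force: 30.0
```

```bash
python3 - <<'E'
from h import *
s=arm.get_state();print(s["t"],s["eef_pos"],s["wrist_force"],s["opening"],s["grip_force"])
sc=snap("scene","s7");t=snap("top","t7")
o=np.array([.5595,.1417]);ex=np.array([np.cos(-.017),np.sin(-.017)]);ey=np.array([-ex[1],ex[0]])
f=lambda x,y,z:np.r_[o+ex*x+ey*y,z]
print(proj(sc,f(-.027,-.017,.026)),proj(sc,f(-.027,0,.024)),proj(t,f(-.027,0,.026)))
B=np.hstack([cv2.resize(sc["frame"][195:255,265:325],(400,400),interpolation=2),cv2.resize(t["frame"][180:270,280:370],(400,400),interpolation=2)])
cv2.imwrite("pics/fin.png",B[:,:,::-1])
E
```

```text
15.025 [0.50344128 0.1419435  0.03180102] [ 5.74025015 -5.11603083 -4.20845089] 0.015451913132304932 29.99931961297989
[303.40918629 236.75814366] [298.14639457 233.08875841] [324.69177709 235.00603686]
```

View pics/fin.png

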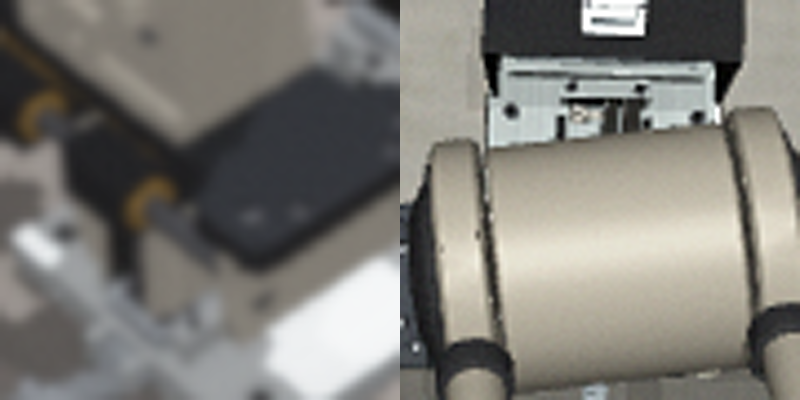

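The lines are hidden behind the gripper here; mount and cover are still in place. The measured pull is 16.2 mm, so I add about 1.7 mm, then compare wrist profiles for slip.

Request:
move_arm(rows=[[[0.06,0,0],[0,0,0]],[[0,0,0],[0,0,0]],[[0,0,0],[0,0,0]]])

```text
t: 15.5
eef_pos: [0.5017, 0.142, 0.0318]
tcp_rot: [-180.0, 0.2, 179.1]
wrist_force: [6.3, -4.9, -3.6]
opening: 0.0156
grip_force: 30.0
```

```bash
python3 - <<'E'
from h import *
P=[];F=[]
for _ in range(6):
    w=snap("wrist","w8");s=arm.get_state();P.append(s["eef_pos"]);F.append(s["wrist_force"])
print(s["t"],np.mean(P,0),np.mean(F,0),s["opening"])
g=cv2.cvtColor(w["frame"],cv2.COLOR_RGB2GRAY).astype(int);a=cv2.imread("pics/w6.png",0).astype(int)
for c in (310,316,320,326,332): print(c,a[262:290,c],"\n    ",g[262:290,c])
f=lambda x,y,z:np.array([.5595+x,.1417+y-.017*x,z])
for n,x,z in(("idx",-.027,.026),("tabtop",-.058,.054),("jawblk",-.027,.045),("mountfront",.008,.052)): print(n,proj(w,f(x,0,z)))
E
```

```text
15.8 [0.50173649 0.14199705 0.03180335] [ 6.20550998 -5.52489432 -4.80793644] 0.015724443973300483
310 [ 52  54  57  62  66  64  66  64  66  64  67  65  66  65  64  94 227 223
 176  47  54  56  63  67  60  61  68  67] 
     [ 47  52  64  68  65  66  66  68  67  67  64  63  66  63  61  82 192 227
 175  44  51  55  63  65  66  63  72  65]
316 [ 49  51  58  65  65  66  68  65  63  64  64  65  67  64  61  91 224 220
 170  48  54  56  62  63  64  65  72  64] 
     [ 49  52  59  65  64  66  64  65  67  64  67  64  65  67  60  78 186 223
 172  47  52  58  64  67  64  62  72  64]
320 [ 46  50  60  64  64  64  67  65  64  68  66  67  66  65  61  92 227 224
 174  48  55  57  60  66  59  62  72  64] 
     [ 48  54  55  65  65  66  68  65  65  68  66  66  68  65  62  79 189 225
 178  46  47  53  64  67  60  65  73  64]
326 [ 50  54  57  61  66  63  66  69  67  63  67  68  65  64  61  87 222 220
 172  46  52  58  63  65  64  65  71  63] 
     [ 46  51  57  61  64  67  67  67  67  63  65  62  64  64  64  80 188 221
 173  47  49  56  66  65  62  65  71  68]
332 [ 52  49  56  61  61  58  61  62  65  68  64  66  61  65  67 138 228 225
 178  48  47  56  65  65  64  66  72  65] 
     [ 48  50  56  60  61  62  60  64  64  65  63  64  63  64  64 128 229 226
 176  44  53  55  62  63  62  59  74  66]
idx [320.95339976 286.09773538]
tabtop [321.25711814 268.3073821 ]
jawblk [321.04719237 305.27731096]
mountfront [320.9306188  359.66771958]
```

The tab stayed put in the pads (edge shift ≈0.2 px, about 0.2 mm). One last nudge of 0.3 mm, then hand in.

Request:
move_arm(rows=[[[0.01,0,0],[0,0,0]],[[0,0,0],[0,0,0]],[[0,0,0],[0,0,0]]])

```text
t: 16.18
eef_pos: [0.5016, 0.142, 0.0318]
tcp_rot: [-180.0, 0.3, 179.1]
wrist_force: [7.4, -4.7, -6.0]
opening: 0.0154
grip_force: 30.0
```

```bash
python3 -c "
from h import *
s=arm.get_state();print(s['t'],s['eef_pos'],s['grip_force'],s['opening']);print(arm.job_done())"
```

```text
16.175 [0.50164263 0.14201623 0.03182458] 29.99904066324234 0.015445554645373075
the job is handed in; nothing more can be done
None
```

The job is handed in at 16.2 s: latch down, cover standing upright by itself, and the jaw pulled 18 mm and still held at 30 N, with the gripper hiding the scribed lines, so I judged the line from the measured travel and a slip check in the wrist view, not by sight.

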